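Close the engraving jig on the jar

TASK

Get the square jar ready for engraving: hold up the release bar of the jig's sliding stop and slide the stop so that it gently pushes the jar fully home against the jig's fixed fence. Then let the bar go and make sure it has dropped fully into a notch, with the stop caught at the first notch it can catch behind the jar, close to it; if the bar only rests between notches, ease the stop back until it drops. Leave the jar home and upright and the things round the jig undisturbed.

Things in the scene. Friction and masses are not known exactly. Their poses are not given: they have to be found in the camera images.
- jig: Low jig fixed to the desk, lying more or less across in front of the robot: aluminium base plate 110 x 360 x 10 mm. Origin: centre of its underside; +y runs along the rail from sliding stop to fixed fence. Steel rail 44 mm wide, top at 28 mm, from y -173 to +57 mm; beyond it the jar stands on the plate between side guides 84 mm apart, 20 mm high.
- fence_face (a point): Middle of the inner face of the fixed fence (dark upright plate 90 mm wide, top 60 mm above the desk) at the jig's +y end; 165 mm from the jig's origin along its +y axis. Axes as the jig's; the fence face looks to -y.
- stop_face (a point): Middle of the sliding stop's front face, 35 mm above the desk: an upright dark plate 74 mm wide, 10 mm thick, 29 to 62 mm above the desk, looking to +y at the jar. Axes as the jig's. Behind it the stop is a flat slab 84 mm wide reaching 120 mm back from the face, its top 41 mm above the desk.
- stop (a joint): Slide of the stop along the jig's +y, in m, 0 (fully back) to 0.125; its face is at jig y = -0.020 + value. Sliding it takes 2 to 3 N with the bar up, about 4 N with the bar resting on the rack. It is caught in notches of a rack strip between the rail bars: pitch 10 mm, notches 6 mm wide, lands between them 4 mm. Where the row of notches begins differs from start to start and is not told.
- bar_grip (a point): Middle of the release bar: level round steel bar 12 mm thick, 92 mm long, across the rail (along jig x), 75 mm behind the stop's face, 85 mm above the desk when down. Two upright pins carry it, 35 mm either side of its middle; a yoke between them (top at 52 mm) rises with it. It rides on the stop: pushed along the rail, it slides the stop if not caught.
- bar (a joint): Height of the bar above its lowest position, 0 to 0.014 m; spring and weight press it down with 6 to 8 N. At 0 its tooth (4 mm long) is in a notch: stop caught, 1 mm play each way. At 0.006 the tooth rests on a land: not caught; when the stop is slid, the free bar drops as a notch comes under it. Above 0.006 the stop slides freely. May start at 0 or 0.006.
- jar: White square lidded jar with rounded corners, 78 x 78 x 75 mm (half width 39 mm at the lid), 0.17 to 0.35 kg, standing upright and loose on the jig's plate between the side guides, square to the jig within about 2 degrees, up to 25 mm away from the fixed fence. Origin: centre of its underside.
- round_box: Bystander: round cream tub, 71 mm across, 30 mm high, on the desk. Origin: centre of its underside.
- paste_tin: Bystander: flat round screw tin, 66 mm across, 22 mm high, on the desk. Origin: centre of its underside.
- bean_weight: Bystander: dark bean-shaped paper weight, 53 x 105 x 25 mm, on the desk. Origin: centre of its underside.
Things that resemble listed ones, but are neither listed nor needed, are in the scene too. Leave any turquoise look-alike of the jar alone.

How it is judged:
On the way, in this order (a step that is already met when the one before it is completed fails the run):
1. the release bar is lifted clear of the rack by the robot (value of joint bar above 0.0075 m and contact force between the fingers and stop above 0.5 N), for 0.2 s.
2. with the bar held up, the stop has pushed the jar home: jar within 3.5 mm of the fixed fence, stop within 3 mm of the jar (value of joint bar above 0.0065 m and y of jar in the frame of fence_face above -0.0425 m and y of jar in the frame of stop_face below 0.042 m), for 0.1 s.
At the end, for the whole second after the job is handed in: The bar is fully down in a notch (within 2 mm of its lowest position), the jar stands upright within 3.5 mm of the fixed fence, the stop's face is no more than 13 mm (one notch pitch and a little) from the jar, and all is at rest (value of joint bar below 0.002 m and y of jar in the frame of fence_face above -0.0425 m and y of jar in the frame of stop_face below 0.052 m and angle between jar's own z axis and vertical below 0.05 rad and linear speed of jar below 0.01 m/s and velocity of joint stop between -0.005 and 0.005 m/s); the robot touches nothing.
It fails at once if the jar is squeezed with more than 40 N (contact force between jar and stop above 40 N or contact force between jar and jig above 60 N).
It fails at once if the jar is tipped or lifted (angle between jar's own z axis and vertical above 0.25 rad or height (world z) of jar above 0.03 m).
It fails at once if a bystander is pushed by more than 20 mm (distance of any of round_box, paste_tin, bean_weight from where it was at the start of the episode above 0.02 m).
It also fails if it takes over 38 s, if anything falls off the work surface, if the arm or the gripper's body presses on something with over 40 N, if the wrist force passes 120 N, or if a joint passes its speed limit or range.

ROBOT

A 6-joint arm with a two-finger parallel gripper is mounted at the origin on a cart in front of the work surface, level with it; the furniture and walls round the work are solid. World frame = base frame: x ahead of the robot, y to its left, z up, the work surface at z = 0. Lengths are in m, angles in rad, forces in N, time in s.
With the tool pointing down it reaches from about 0.25 to 0.775 m from the base axis. Payload 4 kg.
Tool frame: the origin (TCP) lies midway between the tips of the shut fingers; the grasp point (between the pads) lies 19 mm behind it (robot.tcp_to_grasp is the distance from the TCP to the grasp point, in m); z points along the fingers, y is the line along which they close (so a half turn about z gives the same grasp; the last joint's range is limited). The gripper opens to 94 mm and grips with 3 to 60 N. Pads are 16 mm wide; open, the fingers measure 119 mm over their backs; the gripper's body (75 mm by 177 mm) begins 78 mm behind the grasp point.
Start: joints at [1.203, 0.087, 1.371, -0, 1.684, -0.103], TCP at [0.144, 0.531, 0.206] pointing down, gripper open.
Joint ranges: [-3.1, 3.1], [-0.76, 2.03], [0.27, 2.55], [-1.08, 4.22], [0.17, 2.65], [-2.57, 2.57]. Speed limits (rad/s): [2.79, 2.79, 3.14, 3.14, 3.14, 3.14].

INTERFACE

Orientations are given as [roll, pitch, yaw] about the fixed x, y, z axes, in that order (R = Rz(yaw) Ry(pitch) Rx(roll)).
In Python, from bench import robot, viewer gives the robot as it stands. The module is installed in compiled form; this text tells all that it offers.
- The arm moves only by the shell command python3 -m handwheel 'ROWS' [OPENING]. ROWS is JSON, a list of rows, each a list of 6 numbers: the shift along the tool's x, y, z in units of 0.2 m (1.0 is 0.2 m), then the turn, a rotation vector about the tool's x, y, z in units of 30 degrees (1.0 is 30 degrees). In form: [[x, y, z, wx, wy, wz], ...]. A call has 1 to 10 rows; each row is the pose to reach, as a shift and turn from the pose commanded when the call began, along the tool's axes at that moment; what a row does not reach only later rows make up. A row lasts 1/12 s, in which the tool goes at most 41.7 mm and 7.16 degrees, less where a joint would pass 70% of its speed; a pose out of reach is approached as far as the arm can. A call with a number of a shift or a turn outside -1 to 1 is refused whole. A call with a gripper value outside its range is refused whole. OPENING is the gripper's target within -1 to 1 (shut at 1, half-way at 0, fully open at -1), set as the call begins (- or left out, the last holds). The fingers move at their own pace and stop on an object; the grip force is fixed at half the most. Time passes only in rows, so rows that repeat a pose let the fingers close. It gives the time, the measured TCP pose, the force, the opening and the grip force at its end, in the units of the state.
- robot.get_obs(): the state, without advancing time (a new reading comes with each control period).
- viewer.snapshot(name): name is "side" or "top"; returns the picture (400x640x3 uint8, red, green, blue); there is no depth.
- viewer.calibration(name): a dict with "fx", "fy", "cx", "cy" (pixels), "R" (3x3) and "t" (3): a world point X has camera coordinates R X + t. Camera axes: x right, y down, z forward; pixel columns grow to the right and rows downward; lengths in m; the calibration is good to about 2 mm. A picture is of the moment at which its call begins. calibration takes no time and is no camera call.
- robot.close_job(): hands the job in; it is judged then, once.
The state is a dict: "time": time; "joint_positions": joint angles; "qvel": joint speeds; "joint_torque": joint torques, N m; "tool_pos": TCP position; "ee_rot": TCP orientation; "wrist_force": force on the tool from outside, world axes, zero at the start; "wrist_torque": the same for the moment, N m; "width": finger opening in m; "finger_force": force on a finger pad.
Only numpy, scipy, OpenCV 4.12 (cv2) and the standard library are available. Lean on these libraries where they do the work, as an engineer would, in place of code of your own. Each camera call takes 0.05 s, during which the arm holds its last target. There are 200 camera calls.

## Working session

There is one attempt and no reset: what is moved stays moved. The work goes in short steps, Python scripts to look and compute and a shell command to move; the robot and the scene stay as the last step left them, time stands still between calls to the robot, and variables do not carry over. Pictures are saved under pics/ and viewed, at most 10 in all, crops included, and the job is handed in when it is done.

```bash
mkdir -p pics
python3 - <<'E'
from bench import robot, viewer
import cv2,numpy as np
for n in("top","side"):
    im=viewer.snapshot(n); cv2.imwrite(f"pics/{n}0.png",im[:,:,::-1]); c=viewer.calibration(n); print(n,{k:np.round(v,3).tolist() for k,v in c.items()})
o=robot.get_obs(); print(o["tool_pos"],o["ee_rot"],o["time"],o["width"])
E
```

```text
top {'fx': 512.6, 'fy': 512.6, 'cx': 324.933, 'cy': 200.054, 'R': [[-0.008, -1.0, -0.003], [-0.999, 0.008, -0.046], [0.046, 0.003, -0.999]], 't': [0.011, 0.515, 1.54]}
side {'fx': 469.789, 'fy': 469.789, 'cx': 322.14, 'cy': 203.934, 'R': [[0.931, -0.364, 0.016], [-0.268, -0.715, -0.645], [0.246, 0.597, -0.764]], 't': [-0.481, 0.204, 1.365]}
[0.14376153 0.53037633 0.204436  ] [-3.13965266e+00 -2.11636586e-04  2.87681062e+00] 0.1 0.09380215189202931
```

View pics/top0.png

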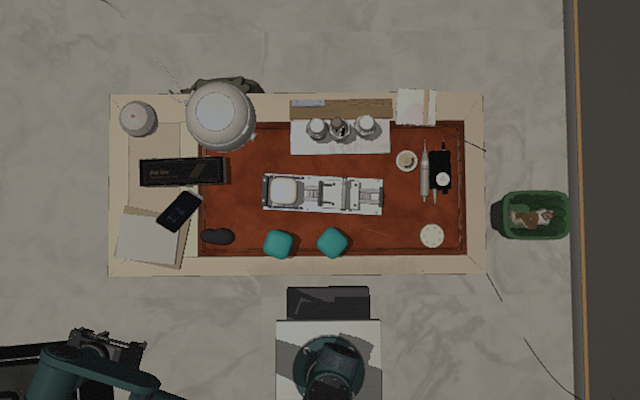

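View pics/side0.png

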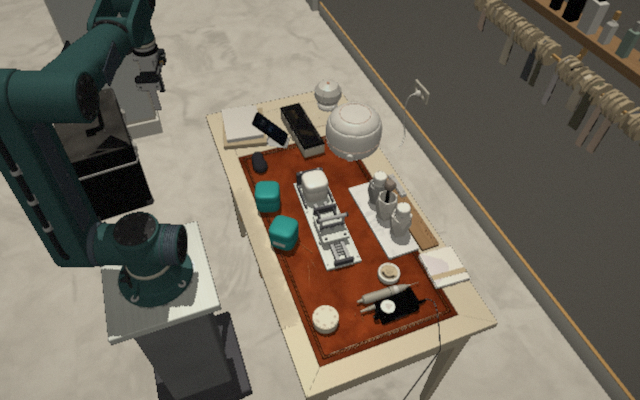

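The top view shows the jig at about (322,194), with the white jar at its left end (285,192) and two turquoise look-alikes at (278,243) and (332,242). The side view shows the white jar at (314,185). I'll confirm with an enlarged crop.

Run:
```python
import cv2,numpy as np
a=cv2.imread("pics/top0.png")[160:230,250:395]; b=cv2.imread("pics/side0.png")[160:275,270:370]
a=cv2.resize(a,None,fx=5.5,fy=5.5,interpolation=cv2.INTER_CUBIC)
b=cv2.resize(b,None,fx=5,fy=5,interpolation=cv2.INTER_CUBIC)
cv2.imwrite("pics/ta.png",a);cv2.imwrite("pics/sb.png",b);print(a.shape,b.shape)
```

```text
(385, 798, 3) (575, 500, 3)
```

View pics/ta.png

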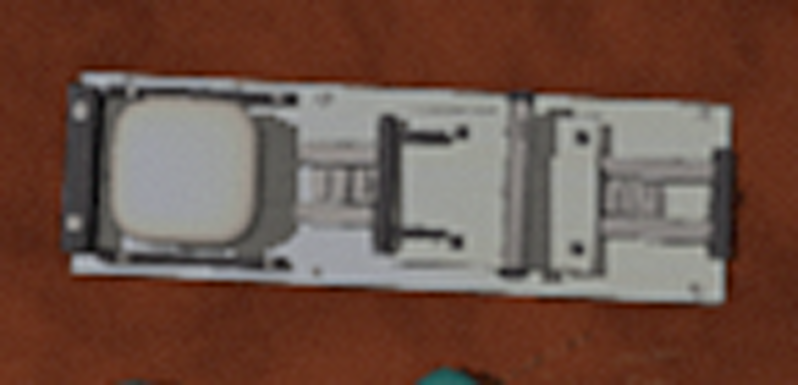

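View pics/sb.png

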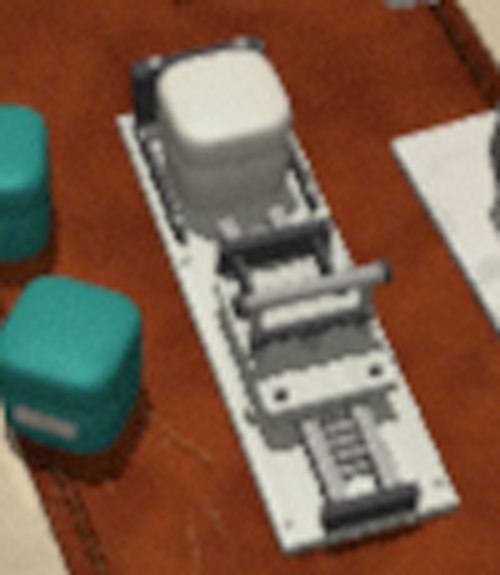

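Crops: the white jar is the one in the jig between the guides (top crop (185,170)), and the turquoise ones stand outside it. The bar is at top crop (515,187), with ends (520,97) and (512,275). The stop's face is at about x=376, and the fence is at the left, about x=95.

```bash
cat > h.py <<'E'
import numpy as np
from bench import robot, viewer
def ray(n,uv,z):
    c=viewer.calibration(n);R=np.array(c["R"]);t=np.array(c["t"])
    d=R.T@np.array([(uv[0]-c["cx"])/c["fx"],(uv[1]-c["cy"])/c["fy"],1]);o=-R.T@t
    return o+d*(z-o[2])/d[2]
def top(u,v,z): return ray("top",((u+.5)/5.5-.5+250,(v+.5)/5.5-.5+160),z)
def side(u,v,z): return ray("side",((u+.5)/5-.5+270,(v+.5)/5-.5+160),z)
E
python3 - <<'E'
from h import *
np.set_printoptions(precision=4,suppress=True)
P=[top(*p,.01) for p in((82,73),(732,103),(725,302),(70,270))]
print(np.array(P)); print([np.linalg.norm(P[i]-P[(i+1)%4]) for i in range(4)])
c=np.mean(P,0); d=(P[0]+P[3]-P[1]-P[2]); th=np.arctan2(-d[0],d[1]); print("c",c,"yaw",th, th*57.3)
yj=np.array([-np.sin(th),np.cos(th),0]);xj=np.array([np.cos(th),np.sin(th),0])
J=lambda p:(np.round([(p-c)@xj,(p-c)@yj],4))
for nm,p in dict(fence=top(95,170,.06),barA=top(520,97,.088),barB=top(512,275,.088),faceA=top(378,116,.062),faceB=top(374,252,.062),
  sA=side(240,305,.085),sB=side(388,270,.085),sA6=side(240,305,.091),jarL=top(110,170,.07),jarR=top(258,170,.07),sideface=side(275,235,.062)).items(): print(nm,p,J(p))
o=robot.get_obs();print(o["ee_rot"])
E
```

```text
[[ 0.5993  0.1895  0.01  ]
 [ 0.5796 -0.1693  0.01  ]
 [ 0.4699 -0.164   0.01  ]
 [ 0.4905  0.1964  0.01  ]]
[np.float64(0.3593993442459137), np.float64(0.10990264392963177), np.float64(0.3610533776933897), np.float64(0.1090696168283828)]
c [0.5348 0.0131 0.01  ] yaw -0.055951358512151154 -3.206012842746261
fence [0.5423 0.1767 0.06  ] [-0.0017  0.1637]
barA [ 0.5769 -0.0496  0.088 ] [ 0.0455 -0.0603]
barB [ 0.4836 -0.0445  0.088 ] [-0.0479 -0.0605]
faceA [0.5697 0.0253 0.062 ] [0.0342 0.0141]
faceB [0.4972 0.028  0.062 ] [-0.0384  0.0127]
sA [ 0.4845 -0.0418  0.085 ] [-0.0471 -0.0576]
sB [ 0.5775 -0.0481  0.085 ] [ 0.0461 -0.0588]
sA6 [ 0.4828 -0.0461  0.091 ] [-0.0486 -0.0621]
jarL [0.5416 0.1676 0.07  ] [-0.0019  0.1545]
jarR [0.5409 0.089  0.07  ] [0.0018 0.0761]
sideface [0.5314 0.019  0.062 ] [-0.0038  0.0057]
[-3.1397 -0.0002  2.8768]
```

```bash
python3 -m handwheel '[[-0.3,-0.26,0,0,0,0],[-0.873,-0.76,0,0,0,0],[-0.873,-0.76,0,0,0,0],[-0.873,-0.76,0,0,0,0],[-0.873,-0.76,0,0,0,0],[-0.873,-0.76,0,0,0,0]]' 0.3
python3 -m handwheel '[[-0.873,-0.76,0,0,0,0],[-0.873,-0.76,0,0,0,0],[-0.873,-0.76,0,0,0,0],[-0.873,-0.76,0,0,0,0],[-0.873,-0.76,0,0,0,0],[-0.873,-0.76,0,0,0,0]]'
python3 -m handwheel '[[-0.873,-0.76,0,0,0,-0.4],[-0.873,-0.76,0,0,0,-0.4],[-0.873,-0.76,0,0,0,-0.4],[-0.873,-0.76,0,0,0,-0.4],[-0.873,-0.76,0,0,0,-0.4],[-0.873,-0.76,0,0,0,-0.4],[-0.873,-0.76,0,0,0,-0.4],[-0.873,-0.76,0,0,0,-0.4]]'
```

```text
time: 0.6
tool_pos: [0.2739, 0.3353, 0.2051]
ee_rot: [-3.14, 0.001, 2.874]
wrist_force: [0.1, 1.0, 0.8]
width: 0.0577
finger_force: 0.0
time: 1.1
tool_pos: [0.4027, 0.1426, 0.205]
ee_rot: [-3.14, 0.0, 2.873]
wrist_force: [0.3, 0.4, 0.1]
width: 0.0325
finger_force: 0.0
time: 1.77
tool_pos: [0.5301, -0.0474, 0.2042]
ee_rot: [3.141, -0.003, 3.084]
wrist_force: [0.6, -0.2, -0.8]
width: 0.0328
finger_force: 0.0
```

```bash
python3 -m handwheel '[[0,0,0.2,0,0,0],[0,0,0.4,0,0,0],[0,0,0.48,0,0,0],[0,0,0.52,0,0,0],[0,0,0.56,0,0,0]]'
python3 -m handwheel '[[0,0,0.04,0,0,0],[0,0,0.08,0,0,0],[0,0,0.11,0,0,0],[0,0,0.12,0,0,0],[0,0,0.12,0,0,0]]'
python3 - <<'E'
from h import *
import cv2
a=viewer.snapshot("side")[140:260,270:390,::-1]
b=viewer.snapshot("top")[150:240,250:395,::-1]
cv2.imwrite("pics/s2.png",np.hstack([cv2.resize(a,(400,400),interpolation=2),cv2.copyMakeBorder(cv2.resize(b,(400,248),interpolation=2),0,152,0,0,0)]))
E
```

```text
time: 2.18
tool_pos: [0.5294, -0.045, 0.0928]
ee_rot: [3.141, -0.001, 3.088]
wrist_force: [0.6, 1.0, 0.6]
width: 0.033
finger_force: 0.0
time: 2.6
tool_pos: [0.5301, -0.0463, 0.0693]
ee_rot: [3.141, -0.0, 3.086]
wrist_force: [0.2, 0.0, 0.5]
width: 0.0328
finger_force: 0.0
```

View pics/s2.png

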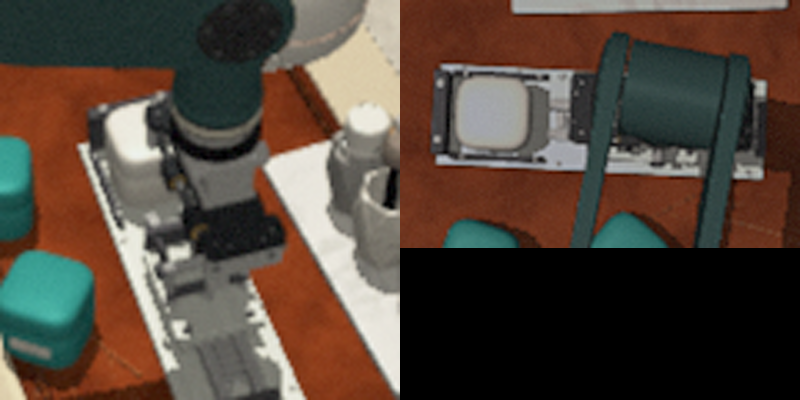

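The arm hides the bar in both views, so the pictures don't help here. There is no contact force at depth, so the fingers straddle the bar. Closing.

```bash
python3 -m handwheel '[[0,0,0,0,0,0],[0,0,0,0,0,0],[0,0,0,0,0,0],[0,0,0,0,0,0],[0,0,0,0,0,0]]' 1; python3 -m handwheel '[[0,0,-0.01,0,0,0],[0,0,-0.02,0,0,0],[0,0,-0.02,0,0,0]]'
```

```text
time: 3.12
tool_pos: [0.5304, -0.0471, 0.0701]
ee_rot: [-3.14, 0.001, 3.086]
wrist_force: [-0.7, -2.8, 2.5]
width: 0.011
finger_force: 30.0
time: 3.37
tool_pos: [0.5303, -0.0465, 0.0727]
ee_rot: [3.142, 0.0, 3.086]
wrist_force: [4.2, -1.6, -6.8]
width: 0.0113
finger_force: 30.0
```

```bash
python3 -m handwheel '[[0,0,-0.01,0,0,0],[0,0,-0.02,0,0,0],[0,0,-0.02,0,0,0]]'; python3 -m handwheel '[[0,0,-0.01,0,0,0],[0,0,-0.01,0,0,0],[0,0,-0.01,0,0,0]]'
```

```text
time: 3.62
tool_pos: [0.5304, -0.0464, 0.0771]
ee_rot: [3.141, 0.0, 3.086]
wrist_force: [3.8, -3.1, -7.3]
width: 0.0108
finger_force: 30.0
time: 3.87
tool_pos: [0.5303, -0.0462, 0.0784]
ee_rot: [3.141, 0.0, 3.086]
wrist_force: [4.5, -2.3, -8.9]
width: 0.0112
finger_force: 30.0
```

```bash
python3 -m handwheel '[[0,0,-0.01,0,0,0],[0,0,-0.01,0,0,0],[0,0,-0.01,0,0,0]]'
```

```text
time: 4.12
tool_pos: [0.5303, -0.0461, 0.0785]
ee_rot: [3.141, -0.001, 3.086]
wrist_force: [7.8, -2.5, -17.2]
width: 0.0112
finger_force: 30.0
```

```bash
python3 -m handwheel '[[0,0,0.01,0,0,0],[0,0,0.022,0,0,0],[0,0,0.022,0,0,0],[0,0,0.022,0,0,0],[0,0,0.022,0,0,0]]'; python3 -m handwheel '[[0,0.02,0,0,0,0],[0,0.04,0,0,0,0],[0,0.06,0,0,0,0],[0,0.08,0,0,0,0],[0,0.1,0,0,0,0],[0,0.12,0,0,0,0],[0,0.14,0,0,0,0],[0,0.16,0,0,0,0],[0,0.18,0,0,0,0],[0,0.2,0,0,0,0]]'
```

```text
time: 4.53
tool_pos: [0.5304, -0.0461, 0.0767]
ee_rot: [3.141, 0.0, 3.086]
wrist_force: [4.2, -1.1, -7.3]
width: 0.0112
finger_force: 30.0
time: 5.37
tool_pos: [0.5327, -0.0066, 0.077]
ee_rot: [-3.141, 0.001, 3.086]
wrist_force: [5.3, -1.9, -7.9]
width: 0.0112
finger_force: 30.0
```

```bash
python3 -m handwheel '[[0,0.02,0,0,0,0],[0,0.04,0,0,0,0],[0,0.06,0,0,0,0],[0,0.075,0,0,0,0],[0,0.08,0,0,0,0],[0,0.085,0,0,0,0],[0,0.09,0,0,0,0],[0,0.095,0,0,0,0],[0,0.1,0,0,0,0],[0,0.1,0,0,0,0]]'; python3 -m handwheel '[[0,0.005,0,0,0,0],[0,0.01,0,0,0,0],[0,0.015,0,0,0,0],[0,0.015,0,0,0,0]]'
```

```text
time: 6.2
tool_pos: [0.5338, 0.013, 0.077]
ee_rot: [-3.14, 0.001, 3.086]
wrist_force: [4.8, -3.1, -7.4]
width: 0.0112
finger_force: 30.0
time: 6.53
tool_pos: [0.5339, 0.0156, 0.077]
ee_rot: [-3.14, 0.001, 3.086]
wrist_force: [4.4, -4.1, -6.5]
width: 0.011
finger_force: 30.0
```

Run:
```python
from h import *
import cv2
b=viewer.snapshot("top")[160:230,250:350,::-1]
cv2.imwrite("pics/t3.png",cv2.resize(b,None,fx=8,fy=8,interpolation=2))
```

```text
(no output)
```

View pics/t3.png

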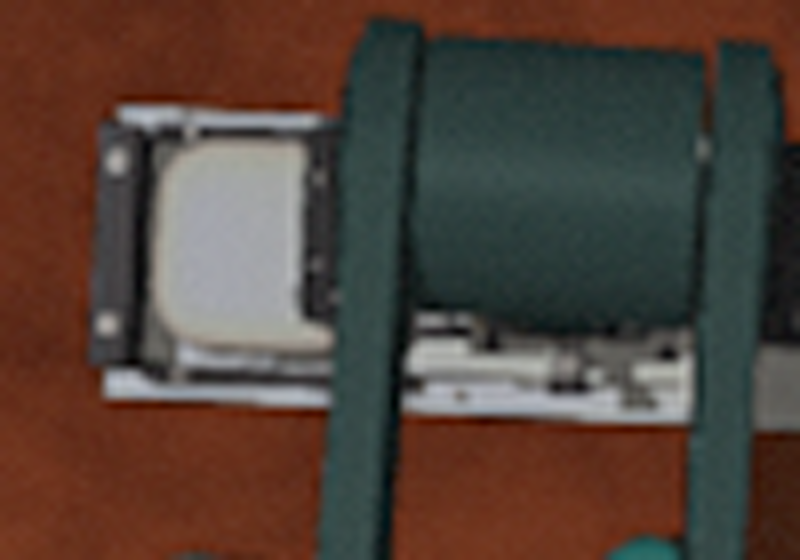

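The jar's left edge is at u≈153 and the fence's inner edge at about 135–140, so a gap of roughly 5 to 10 mm remains. I'll push on gently, watching the force.

```bash
python3 -m handwheel '[[0,0.005,0,0,0,0],[0,0.01,0,0,0,0],[0,0.015,0,0,0,0],[0,0.02,0,0,0,0],[0,0.02,0,0,0,0]]'|sed -n '2p;4p'; python3 -m handwheel '[[0,0.005,0,0,0,0],[0,0.01,0,0,0,0],[0,0.01,0,0,0,0]]'|sed -n '2p;4p'
```

```text
tool_pos: [0.5341, 0.0196, 0.077]
wrist_force: [5.0, -4.1, -7.5]
tool_pos: [0.5343, 0.0215, 0.077]
wrist_force: [3.7, -4.0, -7.2]
```

```bash
python3 -m handwheel '[[0,0.005,0,0,0,0],[0,0.01,0,0,0,0],[0,0.01,0,0,0,0]]'|sed -n '2p;4p'; python3 -m handwheel '[[0,0.005,0,0,0,0],[0,0.0075,0,0,0,0],[0,0.0075,0,0,0,0]]'|sed -n '2p;4p'
```

```text
tool_pos: [0.5344, 0.0235, 0.077]
wrist_force: [4.7, -4.3, -7.2]
tool_pos: [0.5345, 0.0249, 0.077]
wrist_force: [5.0, -3.4, -7.2]
```

```bash
python3 -m handwheel '[[0,0.005,0,0,0,0],[0,0.0075,0,0,0,0],[0,0.0075,0,0,0,0]]'|sed -n '2p;4p'; python3 -m handwheel '[[0,0.003,0,0,0,0],[0,0.005,0,0,0,0],[0,0.005,0,0,0,0]]'|sed -n '2p;4p'
```

```text
tool_pos: [0.5345, 0.0258, 0.077]
wrist_force: [4.9, -4.7, -7.0]
tool_pos: [0.5345, 0.0259, 0.077]
wrist_force: [4.8, -7.0, -7.5]
```

```bash
python3 -m handwheel '[[0,0.003,0,0,0,0],[0,0.005,0,0,0,0],[0,0.005,0,0,0,0],[0,0.005,0,0,0,0]]'|sed -n '2p;4p'
python3 - <<'E'
from h import *
import cv2
b=viewer.snapshot("top")[160:230,250:350,::-1]
cv2.imwrite("pics/t4.png",cv2.resize(b,None,fx=8,fy=8,interpolation=2))
E
```

```text
tool_pos: [0.5345, 0.0259, 0.0769]
wrist_force: [5.4, -9.4, -7.7]
```

View pics/t4.png

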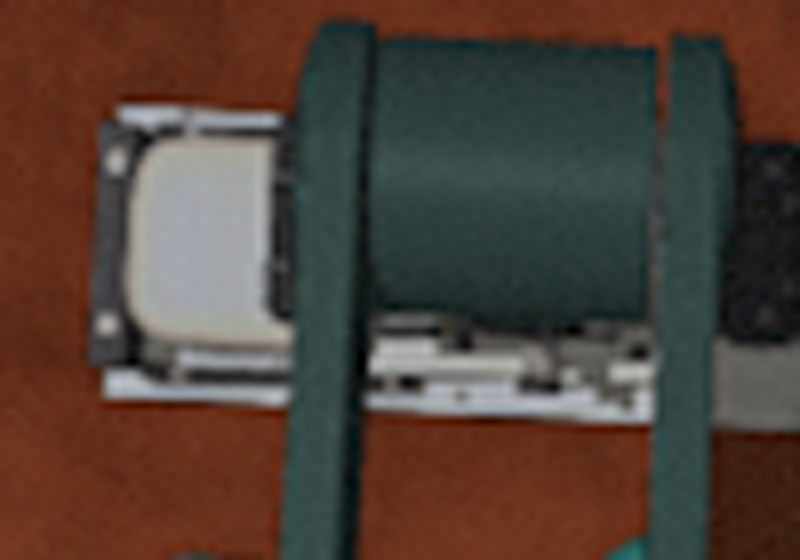

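The jar's left edge is now at u≈128, hard against the fence edge. The tool has stopped moving and the force is rising, so the jar is home. I'll take off the preload, then lower the bar while still holding it.

```bash
python3 -m handwheel '[[0,-0.004,0,0,0,0],[0,-0.008,0,0,0,0],[0,-0.008,0.01,0,0,0],[0,-0.008,0.02,0,0,0],[0,-0.008,0.03,0,0,0],[0,-0.008,0.035,0,0,0],[0,-0.008,0.04,0,0,0],[0,-0.008,0.04,0,0,0]]'|sed -n '1p;2p;4p'
```

```text
time: 9.3
tool_pos: [0.5345, 0.0259, 0.0703]
wrist_force: [2.4, -6.5, -2.5]
```

```bash
python3 -m handwheel '[[0,0,0.005,0,0,0],[0,0,0.01,0,0,0],[0,0,0.01,0,0,0]]'|sed -n '1p;2p;4p'
```

```text
time: 9.55
tool_pos: [0.5346, 0.0259, 0.0701]
wrist_force: [-1.7, -5.5, 4.7]
```

The bar rests on a land (z stays at 0.070 while the upward force rises). Easing the stop back.

```bash
for i in 1; do :; done; python3 -m handwheel '[[0,-0.005,0,0,0,0],[0,-0.01,0,0,0,0],[0,-0.01,0,0,0,0]]'|sed -n '2p;4p'; python3 -m handwheel '[[0,-0.005,0,0,0,0],[0,-0.01,0,0,0,0],[0,-0.01,0,0,0,0]]'|sed -n '2p;4p'
```

```text
tool_pos: [0.5347, 0.0259, 0.0701]
wrist_force: [-1.8, -3.0, 6.0]
tool_pos: [0.5346, 0.0258, 0.0701]
wrist_force: [-0.0, 2.9, 6.2]
```

```bash
python3 -m handwheel '[[0,-0.0025,0,0,0,0],[0,-0.005,0,0,0,0],[0,-0.005,0,0,0,0]]'|sed -n '2p;4p'; python3 -m handwheel '[[0,-0.0025,0,0,0,0],[0,-0.005,0,0,0,0],[0,-0.005,0,0,0,0]]'|sed -n '2p;4p'
```

```text
tool_pos: [0.5346, 0.0255, 0.0701]
wrist_force: [-0.6, 3.1, 5.5]
tool_pos: [0.5346, 0.0246, 0.0701]
wrist_force: [-0.8, 4.1, 6.0]
```

Sliding back steadily, 1 mm at a time.

```bash
python3 -m handwheel '[[0,-0.0025,0,0,0,0],[0,-0.005,0,0,0,0],[0,-0.005,0,0,0,0]]'|sed -n '2p;4p'; python3 -m handwheel '[[0,-0.0025,0,0,0,0],[0,-0.005,0,0,0,0],[0,-0.005,0,0,0,0]]'|sed -n '2p;4p'
```

```text
tool_pos: [0.5345, 0.0235, 0.07]
wrist_force: [-0.7, 3.4, 5.3]
tool_pos: [0.5345, 0.0225, 0.0699]
wrist_force: [-1.3, 3.3, 5.0]
```

```bash
python3 -m handwheel '[[0,-0.0025,0,0,0,0],[0,-0.005,0,0,0,0],[0,-0.005,0,0,0,0]]'|sed -n '2p;4p'
```

```text
tool_pos: [0.5342, 0.02, 0.0674]
wrist_force: [5.1, 1.2, -7.1]
```

The bar dropped: z fell to 0.067 and the force reversed. Following it down.

```bash
python3 -m handwheel '[[0,0,0.005,0,0,0],[0,0,0.01,0,0,0],[0,0,0.014,0,0,0],[0,0,0.014,0,0,0]]'|sed -n '2p;4p'; python3 -m handwheel '[[0,0,0.003,0,0,0],[0,0,0.006,0,0,0],[0,0,0.006,0,0,0]]'|sed -n '2p;4p'
```

```text
tool_pos: [0.5341, 0.019, 0.0643]
wrist_force: [2.9, 2.0, -1.2]
tool_pos: [0.5342, 0.0189, 0.0642]
wrist_force: [1.5, 1.3, 3.9]
```

The bar has bottomed at 0.0642, as predicted, and the stop is 7 mm behind the jar. Releasing and retreating.

```bash
python3 -m handwheel '[[0,0,0,0,0,0],[0,0,0,0,0,0],[0,0,0,0,0,0],[0,0,0,0,0,0]]' 0.3|sed -n '2p;4,6p'; python3 -m handwheel '[[0,0,-0.05,0,0,0],[0,0,-0.15,0,0,0],[0,0,-0.3,0,0,0],[0,0,-0.5,0,0,0],[0,0,-0.65,0,0,0],[0,0,-0.65,0,0,0],[0,0,-0.65,0,0,0]]'|sed -n '2p;4p'
python3 -m handwheel '[[0.2,-0.2,0,0,0,0],[0.4,-0.4,0,0,0,0],[0.6,-0.6,0,0,0,0],[0.8,-0.8,0,0,0,0],[0.9,-0.9,0,0,0,0],[0.9,-0.9,0,0,0,0],[0.9,-0.9,0,0,0,0],[0.9,-0.9,0,0,0,0]]'|sed -n '2p;4p'
python3 - <<'E'
from h import *
import cv2
a=viewer.snapshot("side")[160:275,270:370,::-1]
b=viewer.snapshot("top")[160:230,250:395,::-1]
b=cv2.resize(b,(460,222),interpolation=2)
cv2.imwrite("pics/end.png",np.hstack([cv2.resize(a,(330,380),interpolation=2),cv2.copyMakeBorder(b,0,158,0,0,0)]))
E
```

```text
tool_pos: [0.5328, 0.0187, 0.0622]
wrist_force: [-0.0, 0.1, 0.7]
width: 0.0318
finger_force: 0.0
tool_pos: [0.5351, 0.0188, 0.1964]
wrist_force: [-0.2, -0.1, 0.1]
tool_pos: [0.3421, -0.1517, 0.1918]
wrist_force: [0.0, 0.8, 0.4]
```

View pics/end.png

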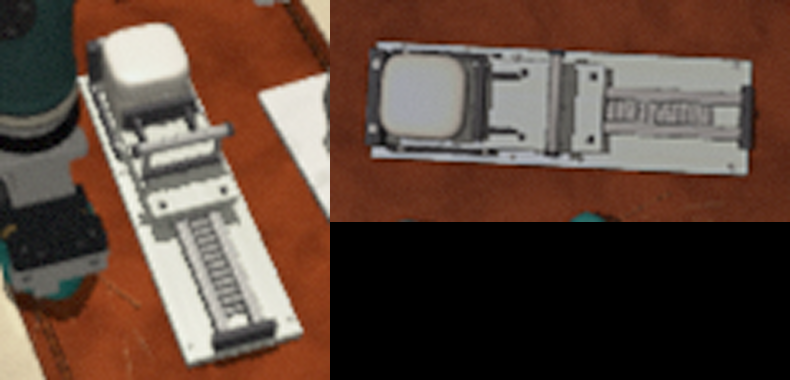

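The jar stands against the fence, the stop is just behind it with the bar down, and the arm is clear. Handing in.

```bash
python3 -c "
from bench import robot
print(robot.close_job())"
```

```text
the job is handed in; nothing more can be done
None
```

I handed the job in: the jar is home and upright against the fence, and the bar is fully down in a notch, with the stop's face about 7 mm behind the jar. No bystander was touched, and I have not seen the judge's result.

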